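Load the lamp-room test dock and hold its probes on

TASK

Stand the black torch on its lens in the round nest of the test dock and the yellow belt battery upright in the rectangular nest, lowering both fully home rather than dropping them, while the probe head is still back at rest. Then take the orange pull bar, draw the spring-return probe head out until its red pointers stand in the green bands so that the brass probes bear on both, and finish holding the bar there with the fingers: do not let go. Leave the tally ring, the lens cap and the spanner lying where they are.

Things in the scene. Friction and masses are not known exactly. Their poses are not given: they have to be found in the camera images.
- dock: Fixed test dock: aluminium plate 300 x 290 x 12 mm (x -65 to 235, y -145 to 145 mm) with two rails along x, two blue nests and a sliding probe head. Origin at bench height midway between the nests; x points from the nests to the probe head at rest, away from the robot (yaw within 0.25 rad), y left. Spring barrel and grey reading unit behind the head, x 148 to 230 mm, up to 101 mm high
- round_nest: Blue block 70 x 90 x 28 mm fixed on the dock's plate, with a round pocket 50 mm across and 22 mm deep (2 mm chamfer at the mouth) in its middle. Stands at dock x 0, y +50 or -50 mm (either way round with the other nest); axes parallel to the dock's. Origin at the centre of its underside (12 mm above the bench)
- square_nest: As round_nest but with a rectangular pocket 38 mm (nest x) by 68 mm (nest y), 22 mm deep
- round_nest_seat (a point): Centre of the round pocket's floor, 18 mm above the bench (the nest's top is 40 mm above the bench); axes as the nest's
- square_nest_seat (a point): Centre of the rectangular pocket's floor, 18 mm above the bench; axes as the nest's
- torch: Black rechargeable torch standing on its lens: head 46 mm across from the foot to 30 mm up, tapering to a barrel 34 mm across from 42 mm up to the tail at 128 mm; two brass charging rings round the barrel at 60 and 75 mm; about 280 g. Origin at the centre of the lens face (its underside), z up along the torch
- battery: Yellow and black cap-lamp belt battery standing upright: 34 mm (its x) by 64 mm (its y) by 110 mm high, rounded edges, brass contact strips on both broad faces at 60 and 75 mm (works either way round); about 380 g. Origin at the centre of its underside
- pull_grip (a point): Centre of the orange pull bar: 16 mm thick (along dock x), 86 mm long (along dock y), 16 mm high, its middle 157 mm above the bench, open for 65 mm between its two posts; the bridge plate below it tops out 111 mm above the bench. At rest it is at dock x 125 mm, y 0; it moves with the slide
- pointer (a point): The left-hand red pointer of the probe head, 16 mm above the bench, at dock x 125 mm, y 132 mm at rest (another at y -132 mm). The mark is reached when it is over the band: 75 mm from rest to the band's middle. The tips meet a seated torch or battery after about 67 mm
- band (a point): Centre of the left-hand green band, 10 mm wide along dock x, on the white scale strip of the dock's plate: dock x 50 mm, y 132 mm, axes as the dock's (another at y -132 mm)
- tally_ring: Bystander: brass ring 48 mm across, 6 mm thick, lying flat with a round brass tally disc 38 mm across fixed to it at its own +x (59 mm from the ring's centre to the disc's edge); origin at the centre of the ring's underside
- lens_cap: Bystander: silver disc-shaped torch lens cap 52 mm across, 17 mm high; origin at the centre of its underside
- spanner: Bystander: steel spanner with a black rubber-gripped handle, 180 mm long, 12 mm high, lying flat along its own x, open jaw at +x; origin midway
- slide: The probe head: bridge on the rails with orange pull bar, black probe blocks at dock y +50 and -50 mm and sprung brass tips 78 and 93 mm above the bench (stroke 16 mm). Origin at the dock's origin at rest; slides along dock -x, pull 0 to 85 mm (hard stop). Return spring 4 N at rest, 8 N at the mark (50 N/m), tips add 1 to 3 N on filled nests. Runs back if let go
There are look-alikes about, which are no part of the job. What is shaped like the battery but turquoise is not meant.

How it is judged:
By the outcome, as a careful person would: the job done as asked, in the order asked, and still so for the second after the job is handed in, while the arm keeps its last pose, push and grip.
It also fails if it takes over 72 s, if anything falls off the work surface, if the arm or the gripper's body presses on something with over 40 N, if the wrist force passes 120 N, or if a joint passes its speed limit or range.

ROBOT

A 6-joint arm with a two-finger parallel gripper is mounted at the origin on the work surface. World frame = base frame: x ahead of the robot, y to its left, z up, the work surface at z = 0. Lengths are in m, angles in rad, forces in N, time in s.
With the tool pointing down it reaches from about 0.3 to 0.775 m from the base axis. Payload 14.6 kg.
Tool frame: the origin (TCP) lies midway between the tips of the shut fingers; the grasp point (between the pads) lies 19 mm behind it (ctrl.grip_depth is the z of the grasp point in the tool frame, in m); z points along the fingers, y is the line along which they close (so a half turn about z gives the same grasp; the last joint's range is limited). The gripper opens to 94 mm and grips with 3 to 60 N. Pads are 16 mm wide; open, the fingers measure 119 mm over their backs; the gripper's body (75 mm by 177 mm) begins 78 mm behind the grasp point.
Start: joints at [1.206, 0.3, 1.521, -0, 1.321, -0.067], TCP at [0.161, 0.526, 0.205] pointing down, gripper open.
Joint ranges: [-3.03, 3.03], [-0.79, 2.21], [0.23, 2.52], [-1.04, 4.18], [0, 3.07], [-2.55, 2.55]. Speed limits (rad/s): [2.22, 2.22, 2.57, 3.14, 3.14, 3.14].

INTERFACE

Orientations are given as [roll, pitch, yaw] about the fixed x, y, z axes, in that order (R = Rz(yaw) Ry(pitch) Rx(roll)).
In Python, from station import ctrl gives the robot as it stands. The module is installed in compiled form; this text tells all that it offers.
- The arm moves only by the tool carry_out, never from a script. Its argument "commands" is a list of rows, each a list of 3 entries, a list of its own where there are three numbers: the closure, from 0 (fully open) to 1 (shut), then the shift along the tool's x, y, z in mm, then the turn, a rotation vector about the tool's x, y, z in rad. In form: [[gripper, [tx, ty, tz], [wx, wy, wz]], ...]. A call has 1 to 10 rows; each row shifts and turns the commanded pose from where the row before left it, along the tool's axes as they then stand; what a row does not reach is not made up. A row lasts 1/8 s, in which the tool goes at most 62.5 mm and 10.7 degrees, less where a joint would pass 70% of its speed; a pose out of reach is approached as far as the arm can. A call with a gripper value outside its range is refused whole. The fingers move at their own pace and stop on an object; "squeeze" is the grip in N (left out, the last holds). Time passes only in rows, so rows that do not move let the fingers close. It gives the time, the measured TCP pose, the force, the opening and the grip force at its end, in the units of the state.
- ctrl.get_obs(): the state, without advancing time (a new reading comes with each control period).
- ctrl.camera(name): name is "side" or "top"; returns a dict with "img" (384x512x3 uint8, blue, green, red), "camera_matrix" (3x3 intrinsics, pixels), "rvec" (rotation vector, rad) and "tvec" (3), from world to camera coordinates, as OpenCV has them. Camera axes: x right, y down, z forward; pixel columns grow to the right and rows downward; lengths in m; the calibration is good to about 2 mm. A picture is of the moment at which its call begins. There is no depth.
- ctrl.hand_in(): hands the job in; it is judged then, once.
Trained networks look in the newest picture that a camera, given by its name, has taken for a name from the list of things; names that differ only in an ending like _2 or _b are one class to them, and where a whole thing is asked for, a point or a joint stands for the part that bears it (a point fixed in the world has none). Each returns a list of dicts, best first, with "score" (0 to 1); they miss things now and then, are a little off and sometimes report something else, mostly with a low value. They report only what shows in the picture. A call takes as long as a camera call. They do not tell look-alikes from the thing itself.
- ctrl.outline_of(thing, camera): "region" (384x512 bool, what is visible of it).
- ctrl.place_of(thing, camera): "at" ([x, y, z] in m, in world coordinates, good to about 4 mm: a listed point, or the origin of a listed thing).
The state is a dict: "time_s": time; "qpos": joint angles; "joint_vel": joint speeds; "tau": joint torques, N m; "ee_pos": TCP position; "eef_rot": TCP orientation; "force": force on the tool from outside, world axes, zero at the start; "moment": the same for the moment, N m; "grip_width": finger opening in m; "grip_force": force on a finger pad.
Only numpy, scipy, OpenCV 4.12 (cv2) and the standard library are available. Lean on these libraries where they do the work, as an engineer would, in place of code of your own. Each camera call takes 0.05 s, during which the arm holds its last target. There are 200 camera calls.

## Working session

There is one attempt and no reset: what is moved stays moved. The work goes in short steps, Python scripts to look and compute and a tool call to move; the robot and the scene stay as the last step left them, time stands still between calls to the robot, and variables do not carry over. Pictures are saved under pics/ and viewed, at most 10 in all, crops included, and the job is handed in when it is done.

Besides the shell and the picture viewer there is one more tool, called as name(argument=value, ...), one argument or row to a line, values as JSON. carry_out: Moves the arm, as the interface text tells. Its arguments: {"type":"object","properties":{"commands":{"type":"array","items":{"type":"array"}},"squeeze":{"type":"number"}},"required":["commands"]}

```bash
mkdir -p pics
cat > h.py <<'E'
import numpy as np, cv2
from station import ctrl
def snap(c,fn=None):
    d=ctrl.camera(c)
    if fn: cv2.imwrite('pics/'+fn,d['img'])
    return d
def w2p(d,P):
    return cv2.projectPoints(np.array(P,float).reshape(-1,3),np.array(d['rvec'],float),np.array(d['tvec'],float),np.array(d['camera_matrix'],float),None)[0].reshape(-1,2)
def p2w(d,px,z):
    R=cv2.Rodrigues(np.array(d['rvec'],float))[0];t=np.array(d['tvec'],float).reshape(3)
    K=np.array(d['camera_matrix'],float)
    r=R.T@np.linalg.inv(K)@np.array([px[0],px[1],1.]);C=-R.T@t
    return C+r*(z-C[2])/r[2]
E
python3 - <<'E'
from h import *
a=snap('top','t1.png');b=snap('side','s1.png')
for n in ['torch','battery','dock','round_nest_seat','square_nest_seat','pull_grip','pointer','band','tally_ring','lens_cap','spanner']:
    for c,d in (('top',a),('side',b)):
        for r in ctrl.place_of(n,c)[:3]: print(n,c,round(r['score'],2),np.round(r['at'],3),w2p(d,r['at']).round().ravel())
for d in(a,b):
    R=cv2.Rodrigues(np.array(d['rvec'],float))[0];print((-R.T@np.array(d['tvec']).reshape(3)).round(3))
o=ctrl.get_obs();print({k:np.round(v,3) for k,v in o.items()},ctrl.grip_depth)
E
```

```text
torch top 0.62 [ 0.566  0.26  -0.003] [212. 189.]
torch top 0.34 [0.717 0.322 0.   ] [190. 137.]
torch top 0.28 [ 0.485 -0.094  0.015] [338. 214.]
torch side 0.84 [ 0.566  0.264 -0.007] [235. 277.]
battery top 0.92 [ 0.435  0.258 -0.003] [214. 235.]
battery top 0.81 [0.489 0.17  0.   ] [244. 215.]
battery side 0.86 [ 0.438  0.259 -0.002] [291. 288.]
battery side 0.81 [ 0.495  0.168 -0.001] [276. 253.]
dock top 0.59 [ 0.486 -0.145  0.   ] [355. 214.]
dock side 0.76 [ 0.485 -0.144  0.001] [305. 185.]
round_nest_seat top 0.75 [ 0.485 -0.093  0.015] [337. 215.]
round_nest_seat top 0.56 [ 0.483 -0.201  0.009] [375. 214.]
round_nest_seat side 0.83 [ 0.49  -0.097  0.017] [301. 189.]
square_nest_seat top 0.61 [ 0.48  -0.198  0.018] [375. 216.]
square_nest_seat side 0.68 [ 0.483 -0.195  0.02 ] [309. 172.]
pull_grip top 0.68 [ 0.609 -0.156  0.155] [370. 165.]
pull_grip top 0.56 [ 0.487 -0.1    0.014] [340. 214.]
pull_grip top 0.37 [ 0.569  0.263 -0.   ] [211. 188.]
pull_grip side 0.7 [ 0.613 -0.156  0.153] [268. 133.]
pointer top 0.88 [ 0.619 -0.025  0.012] [312. 168.]
pointer side 0.95 [ 0.62
[... 385 characters left out ...]
184.]
lens_cap side 0.83 [0.579 0.384 0.002] [208. 316.]
spanner top 0.85 [0.719 0.318 0.001] [191. 136.]
spanner side 0.92 [0.717 0.318 0.   ] [163. 277.]
[0.507 0.117 1.286]
[0.357 0.766 0.601]
{'time_s': np.float64(1.2), 'qpos': array([ 1.206,  0.3  ,  1.521,  0.   ,  1.321, -0.067]), 'joint_vel': array([-0.002, -0.001,  0.001, -0.   , -0.001,  0.   ]), 'tau': array([-0.0000e+00, -5.3166e+01, -3.5292e+01,  7.1000e-02,  2.1000e-02,
        0.0000e+00]), 'ee_pos': array([0.161, 0.526, 0.205]), 'eef_rot': array([-3.142, -0.   ,  2.844]), 'force': array([ 0.363,  0.205, -1.129]), 'moment': array([-0.024, -0.046, -0.009]), 'grip_force': np.float64(0.0), 'grip_width': np.float64(0.094)} -0.0188
```

View pics/t1.png

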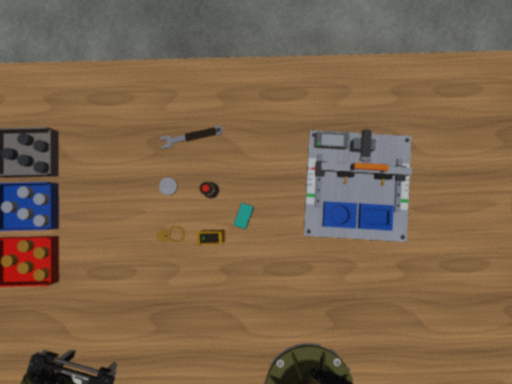

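View pics/s1.png

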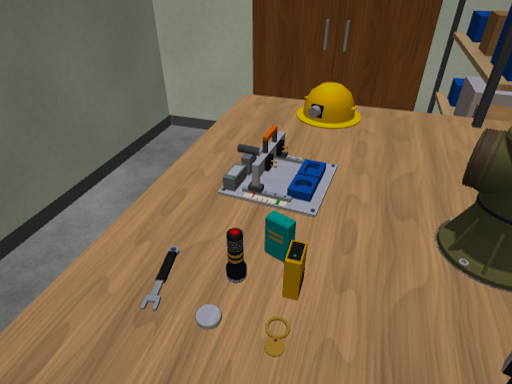

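Top view: the yellow battery is at (211,236) and the black torch at (208,189). The possible mix-ups are the turquoise block at (244,215), which is battery-shaped, the bin parts at left (20-40,155-260), and the helmet behind in the side view. By the description I choose (211,236) and (208,189). I'll check that in one crop and fit the silhouettes.

```bash
cat > fit.py <<'E'
from h import *
from scipy.optimize import minimize
S=4
def poly_mask(d,parts,pose):
    x,y,th=pose;c,s=np.cos(th),np.sin(th);m=np.zeros((384*S,512*S),np.uint8)
    for P in parts:
        W=np.c_[x+c*P[:,0]-s*P[:,1],y+s*P[:,0]+c*P[:,1],P[:,2]]
        q=cv2.convexHull(((w2p(d,W)+.5)*S*16-8).astype(np.int32))
        cv2.fillConvexPoly(m,q,255,shift=4)
    return cv2.resize(m,(512,384),interpolation=cv2.INTER_AREA)/255.
def box(cx,cy,lx,ly,z0,z1):
    return np.array([[cx+a*lx/2,cy+b*ly/2,z] for a in(-1,1) for b in(-1,1) for z in(z0,z1)])
def cyl(r1,z0,r2,z1):
    a=np.linspace(0,2*np.pi,40,endpoint=False);return np.vstack([np.c_[r*np.cos(a),r*np.sin(a),0*a+z] for r,z in((r1,z0),(r2,z1))])
def fit(views,parts,p0,turn=True):
    f=lambda p:sum(np.abs(poly_mask(d,parts,[p[0],p[1],p[2]/10 if turn else 0])-m).sum()/m.sum() for d,m in views)
    best=None
    for t in ([p0[2]] if not turn else p0[2]+np.array([-.2,0,.2])):
        v=np.array([p0[0],p0[1],t*10])
        sim=v+np.array([[0,0,0],[.006,0,0],[0,.006,0],[0,0,1.]])
        r=minimize(f,v,method='Nelder-Mead',options=dict(initial_simplex=sim,xatol=1e-4,fatol=1e-4))
        if best is None or r.fun<best.fun:best=r
    return best.x[0],best.x[1],best.x[2]/10,best.fun
TORCH=[cyl(.023,0,.023,.03),cyl(.023,.03,.017,.042),cyl(.017,.042,.017,.128)]
BATT=[box(0,0,.034,.064,0,.11)]
NESTS=[box(0,.05,.07,.09,.012,.04),box(0,-.05,.07,.09,.012,.04)]
def outl(n,c,d,near):
    best=None
    for r in ctrl.outline_of(n,c):
        m=np.asarray(r['region']);ys,xs=np.nonzero(m)
        if len(xs)==0: continue
        e=np.hypot(xs.mean()-near[0],ys.mean()-near[1])
        if e<25 and (best is None or r['score']>best[0]): best=(r['score'],m.astype(float))
    print(n,c,best and (best[0],best[1].sum())); return best and best[1]
def blue(d,c):
    h=cv2.cvtColor(d['img'],cv2.COLOR_BGR2HSV);m=cv2.inRange(h,(105,130,40),(130,255,255))
    k=np.zeros_like(m)
    if c=='top':k[180:250,305:410]=1
    else:k[150:215,270:340]=1
    return (m>0)*k*1.
E
python3 - <<'E'
from fit import *
D={c:snap(c) for c in('top','side')}
cv2.imwrite('pics/c1.png',cv2.resize(np.hstack([D['top']['img'][120:250,150:260],D['top']['img'][120:250,300:420]]),None,fx=3.4,fy=3.4,interpolation=cv2.INTER_CUBIC))
for n,parts,p0,z,turn in(('torch',TORCH,(.566,.262,0),.06,False),('battery',BATT,(.437,.258,1.57),.055,True)):
    V=[]
    for c in D:
        m=outl(n,c,D[c],w2p(D[c],[p0[0],p0[1],z])[0])
        if m is not None:V.append((D[c],m))
    for vv in ([V]+[[v] for v in V]): print(n,np.round(fit(vv,parts,p0,turn),4))
V=[(D[c],blue(D[c],c)) for c in D]
for vv in ([V]+[[v] for v in V]): print('nests',np.round(fit(vv,NESTS,(.485,-.145,-.08)),4))
E
```

```text
torch top (0.8, np.float64(266.0))
torch side (0.57, np.float64(914.0))
torch [5.630e-01 2.624e-01 5.000e-04 1.761e-01]
torch [0.5622 0.2617 0.0627 0.0516]
torch [ 0.5626  0.2655 -0.013   0.0858]
battery top (0.7, np.float64(423.0))
battery side (0.87, np.float64(1175.0))
battery [0.4338 0.2593 3.1237 0.1159]
battery [0.4337 0.2592 3.114  0.0495]
battery [0.4441 0.257  1.8003 0.6127]
nests [ 0.4817 -0.1462 -0.0746  0.1658]
nests [ 0.4817 -0.147  -0.0817  0.0882]
nests [ 0.4817 -0.1459 -0.0756  0.075 ]
```

View pics/c1.png

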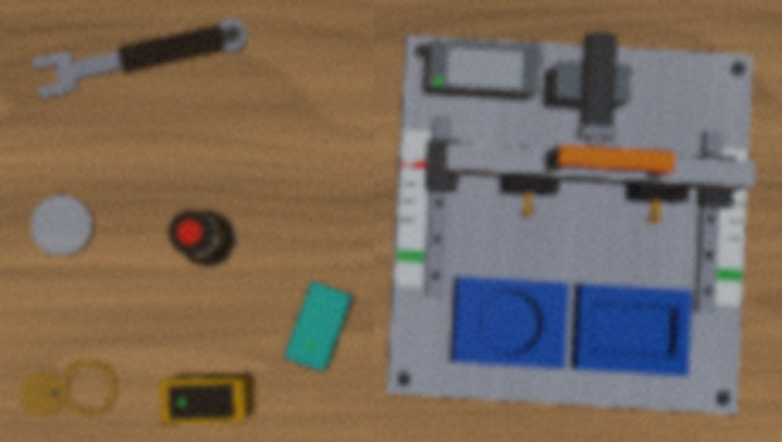

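Crop: the torch with its red tail is at crop (203,236), the yellow/black battery at (207,398), and the turquoise look-alike, rejected, at (320,325). The round nest is on the left (dock +y) and the square nest on the right. First I turn the wrist.

carry_out(
  commands=[
    [0, [0, 0, 0], [0, 0, 0.184]],
    [0, [0, 0, 0], [0, 0, 0.184]],
    [0, [0, 0, 0], [0, 0, 0.184]],
    [0, [0, 0, 0], [0, 0, 0.184]],
    [0, [0, 0, 0], [0, 0, 0.184]],
    [0, [0, 0, 0], [0, 0, 0.184]],
    [0, [0, 0, 0], [0, 0, 0.184]],
    [0, [0, 0, 0], [0, 0, 0]],
  ],
  squeeze=25,
)

```text
time_s: 2.5
ee_pos: [0.1614, 0.5258, 0.2054]
eef_rot: [-3.142, 0.0, 1.557]
force: [0.1, 0.2, -0.6]
grip_width: 0.0941
grip_force: 0.0
```

```bash
cat >> h.py <<'E'
def rel(P):
    from scipy.spatial.transform import Rotation as Ro
    o=ctrl.get_obs();R=Ro.from_euler('xyz',o['eef_rot']).as_matrix()
    print('t',round(float(o['time_s']),2),'pos',np.round(o['ee_pos'],4),'rot',np.round(o['eef_rot'],4),'F',np.round(o['force'],1),'w',round(float(o['grip_width']),4),'gf',round(float(o['grip_force']),1))
    for p in np.reshape(P,(-1,3)): print('to',p,'shift mm',np.round(R.T@(p-o['ee_pos'])*1e3,1))
E
python3 -c "
from h import *
rel([.434,.259,.15])"
```

```text
t 2.5 pos [0.1614 0.5258 0.2054] rot [-3.1416  0.      1.5569] F [ 0.1  0.2 -0.6] w 0.0941 gf 0.0
to [0.434 0.259 0.15 ] shift mm [-263.   276.3   55.4]
```

carry_out(
  commands=[
    [0, [-32.9, 34.5, 0], [0, 0, 0]],
    [0, [-32.9, 34.5, 0], [0, 0, 0]],
    [0, [-32.9, 34.5, 0], [0, 0, 0]],
    [0, [-32.9, 34.5, 0], [0, 0, 0]],
    [0, [-32.9, 34.5, 0], [0, 0, 0]],
    [0, [-32.9, 34.5, 0], [0, 0, 0]],
    [0, [-32.9, 34.5, 0], [0, 0, 0]],
    [0, [-32.9, 34.5, 0], [0, 0, 0]],
    [0, [0, 0, 25], [0, 0, 0]],
    [0, [0, 0, 25], [0, 0, 0]],
  ],
)

```text
time_s: 3.75
ee_pos: [0.4338, 0.258, 0.1549]
eef_rot: [3.141, -0.0, 1.56]
force: [-0.3, 0.6, -0.0]
grip_width: 0.0938
grip_force: 0.0
```

carry_out(
  commands=[
    [0, [0, 0, 30], [0, 0, 0]],
    [0, [0, 0, 30], [0, 0, 0]],
    [0, [0, 0, 29], [0, 0, 0]],
    [0, [0, 0, 0], [0, 0, 0]],
  ],
)

```text
time_s: 4.25
ee_pos: [0.4325, 0.258, 0.065]
eef_rot: [-3.138, 0.002, 1.56]
force: [0.1, -0.1, -0.4]
grip_width: 0.094
grip_force: 0.0
```

```bash
python3 -c "
from h import *
rel([.434,.259,.066])
d=snap('top');e=snap('side')
o=np.hstack([cv2.resize(d['img'][150:280,170:280],None,fx=3,fy=3),cv2.resize(e['img'][190:320,220:360],None,fx=3,fy=3)])
cv2.imwrite('pics/g1.png',o)"
```

```text
t 4.25 pos [0.4325 0.258  0.065 ] rot [-3.1384e+00  1.6000e-03  1.5596e+00] F [ 0.1 -0.1 -0.4] w 0.094 gf 0.0
to [0.434 0.259 0.066] shift mm [ 1.   1.5 -1. ]
```

View pics/g1.png

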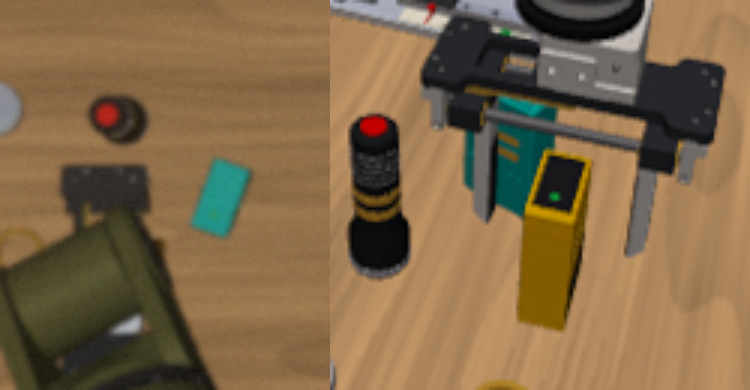

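The battery (crop 555,240) stands between the fingers at (485,170) and (640,200), with the torch and the turquoise block clear of them. Closing.

carry_out(
  commands=[
    [1, [0, 0, 0], [0, 0, 0]],
    [1, [0, 0, 0], [0, 0, 0]],
    [1, [0, 0, 0], [0, 0, 0]],
    [1, [0, 0, 0], [0, 0, 0]],
    [1, [0, 0, 0], [0, 0, 0]],
  ],
  squeeze=30,
)

```text
time_s: 4.97
ee_pos: [0.4334, 0.2585, 0.0665]
eef_rot: [3.142, -0.0, 1.556]
force: [0.3, 0.1, 0.4]
grip_width: 0.0472
grip_force: 0.0
```

```bash
python3 -c "
from fit import *
rel([.434,.259,.2])
d=snap('side')
m=outl('battery','side',d,w2p(d,[.434,.259,.055])[0])
print(np.round(fit([(d,m)],BATT,(.434,.259,0)),4))"
```

```text
t 4.97 pos [0.4334 0.2585 0.0665] rot [ 3.1416 -0.      1.5559] F [0.3 0.1 0.4] w 0.0472 gf 0.0
to [0.434 0.259 0.2  ] shift mm [   0.5    0.6 -133.5]
battery side (0.81, np.float64(1100.0))
[0.4342 0.2601 0.0168 0.0645]
```

carry_out(
  commands=[
    [1, [0, 0, 0], [0, 0, 0]],
    [1, [0, 0, 0], [0, 0, 0]],
    [1, [0, 0, 0], [0, 0, 0]],
    [1, [0, 0, 0], [0, 0, 0]],
    [1, [0, 0, -10], [0, 0, 0]],
    [1, [0, 0, -30], [0, 0, 0]],
    [1, [0, 0, -40], [0, 0, 0]],
    [1, [0, 0, -40], [0, 0, 0]],
    [1, [0, 0, 0], [0, 0, 0]],
  ],
)

```text
time_s: 6.2
ee_pos: [0.4342, 0.2589, 0.1891]
eef_rot: [3.138, -0.002, 1.556]
force: [-0.1, -0.7, -5.1]
grip_width: 0.0337
grip_force: 30.0
```

```bash
python3 -c "
from fit import *
c,s=np.cos(-.077),np.sin(-.077)
T=np.array([.4817+.05*s,-.1464-.05*c])
print(T)
rel([[*T,.21],[*T,.08]])
d=snap('side','l1.png')
o=ctrl.get_obs()['ee_pos']
m=outl('battery','side',d,w2p(d,[o[0],o[1],o[2]-.01])[0])
z=o[2]-.0665;B=[box(0,0,.034,.064,z,z+.11)]
print(np.round(fit([(d,m)],B,(o[0],o[1],0)),4))"
```

```text
[ 0.4778538  -0.19625185]
t 6.2 pos [0.4342 0.2589 0.1891] rot [ 3.1375e+00 -2.1000e-03  1.5558e+00] F [-0.1 -0.7 -5.1] w 0.0337 gf 30.0
to [ 0.4778538  -0.19625185  0.21      ] shift mm [-454.4   50.6  -21.7]
to [ 0.4778538  -0.19625185  0.08      ] shift mm [-454.7   50.1  108.3]
battery side (0.9, np.float64(1256.0))
[0.4341 0.259  0.0952 0.1075]
```

Run:
```python
from fit import *
D={c:snap(c) for c in('top','side')}
B=[box(0,0,.07,.09,.012,.04)]
for n,g in(('round_nest',(.4855,-.0965,-.077)),('square_nest',(.478,-.196,-.077))):
    V=[]
    for c in D:
        m=outl(n,c,D[c],w2p(D[c],[g[0],g[1],.03])[0])
        if m is not None:V.append((D[c],m))
    for vv in [V]+[[v] for v in V]: print(n,np.round(fit(vv,B,g),4))
cs=np.array([np.cos(-.077),np.sin(-.077)])
for n,u in(('round_nest_seat',(0,.05)),('square_nest_seat',(0,-.05)),('pull_grip',(.125,0)),('pointer',(.125,.132)),('band',(.05,.132)),('dock',(0,0)),('slide',(0,0)),('round_nest',(0,.05)),('square_nest',(0,-.05))):
    for c in D:
        for r in ctrl.place_of(n,c)[:1]:
            p=np.array(r['at']);print(n,c,round(r['score'],2),'dock xy ->',np.round([p[0]-(cs[0]*u[0]-cs[1]*u[1]),p[1]-(cs[1]*u[0]+cs[0]*u[1])],4))
# plate fit by bolts/ edges: side+top, blue overlay
for c in D:
    d=D[c]; im=cv2.resize(d['img'],None,fx=4,fy=4,interpolation=cv2.INTER_CUBIC)
    def dr(P,col):
        q=((w2p(d,P)+.5)*4-.5);cv2.polylines(im,[np.round(q).astype(int)],True,col,1)
    x,y,th=.4817,-.1464,-.077;cc,s=np.cos(th),np.sin(th)
    f=lambda L,z:[[x+cc*a-s*b,y+s*a+cc*b,z] for a,b in L]
    rc=lambda cx,cy,a,b:[(cx-a,cy-b),(cx+a,cy-b),(cx+a,cy+b),(cx-a,cy+b)]
    dr(f(rc(.085,0,.15,.145),.012),(0,255,255))
    for sy in(1,-1):dr(f(rc(0,sy*.05,.035,.045),.04),(0,255,255))
    dr(f(rc(0,-.05,.019,.034),.04),(0,0,255))
    t=np.linspace(0,6.28,40);dr(f([(.025*np.cos(k),.05+.025*np.sin(k)) for k in t],.04),(0,0,255))
    if c=='top': A=im[120*4:250*4,297*4:420*4]
    else: Bm=im[140*4:215*4,215*4:345*4]
A=cv2.resize(A,(390,412));Bm=cv2.resize(Bm,(410,236))
o=np.zeros((412,800,3),np.uint8);o[:,:390]=A;o[:236,390:]=Bm;cv2.imwrite('pics/ov.png',o)
```

```text
round_nest top (0.74, np.float64(883.0))
round_nest side (0.77, np.float64(211.0))
round_nest [ 0.4847 -0.0988  0.106   2.0335]
round_nest [ 0.4841 -0.0976 -0.0724  0.0573]
round_nest [ 0.4953 -0.1205  0.1729  1.758 ]
square_nest top (0.76, np.float64(867.0))
square_nest side (0.58, np.float64(93.0))
square_nest [ 0.4833 -0.1992  0.0922  4.7254]
square_nest [ 0.4768 -0.1968 -0.0817  0.05  ]
square_nest [ 0.5072 -0.2206  0.1446  4.1832]
round_nest_seat top 0.61 dock xy -> [ 0.4832 -0.1441]
round_nest_seat side 0.75 dock xy -> [ 0.486  -0.1445]
square_nest_seat top 0.72 dock xy -> [ 0.4846 -0.1494]
square_nest_seat side 0.46 dock xy -> [ 0.488  -0.1438]
pull_grip top 0.88 dock xy -> [ 0.4841 -0.144 ]
pull_grip side 0.77 dock xy -> [ 0.485  -0.1457]
pointer top 0.59 dock xy -> [ 0.4845 -0.1467]
pointer side 0.65 dock xy -> [ 0.4882 -0.1413]
band top 0.65 dock xy -> [ 0.4813 -0.1495]
band side 0.7 dock xy -> [ 0.4819 -0.1499]
dock top 0.97 dock xy -> [ 0.4853 -0.1469]
round_nest top 0.58 dock xy -> [ 0.4869 -0.1466]
round_nest side 0.58 dock xy -> [ 0.4851 -0.1455]
square_nest top 0.85 dock xy -> [ 0.483  -0.1485]
```

View pics/ov.png

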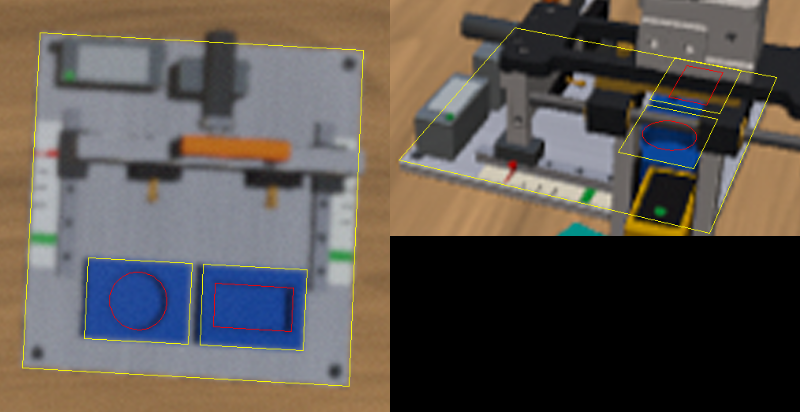

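The overlay fits the plate, nests and pockets within about a pixel in the top view, which gives dock ≈ (0.4815, -0.1466, -0.077). Next I carry the battery over, raised clear of the turquoise block.

carry_out(
  commands=[
    [1, [0, 0, -23], [0, 0, 0.031]],
    [1, [0, 0, -23], [0, 0, 0.031]],
    [1, [-31.3, 6.3, 0], [0, 0, 0]],
    [1, [-60, 10, 0], [0, 0, 0]],
    [1, [-60, 10, 0], [0, 0, 0]],
    [1, [-60, 10, 0], [0, 0, 0]],
    [1, [-60, 10, 0], [0, 0, 0]],
    [1, [-60, 10, 0], [0, 0, 0]],
    [1, [-60, 11, 0], [0, 0, 0]],
    [1, [-60, 11, 0], [0, 0, 0]],
  ],
)

```text
time_s: 8.75
ee_pos: [0.4766, -0.1996, 0.2327]
eef_rot: [3.141, 0.0, 1.494]
force: [0.9, 0.6, -3.6]
grip_width: 0.0337
grip_force: 30.0
```

carry_out(
  commands=[
    [1, [0, 0, 0], [0, 0, 0]],
    [1, [0, 0, 25], [0, 0, 0]],
    [1, [0, 0, 40], [0, 0, 0]],
    [1, [0, 0, 30], [0, 0, 0]],
    [1, [0, 0, 0], [0, 0, 0]],
  ],
)

```text
time_s: 9.38
ee_pos: [0.4759, -0.1964, 0.136]
eef_rot: [-3.138, -0.002, 1.494]
force: [0.9, 0.6, -2.9]
grip_width: 0.0341
grip_force: 30.0
```

```bash
python3 -c "
from fit import *
rel([[.4776,-.197,.115],[.4776,-.197,.0845]])
d=snap('side');e=snap('top')
o=np.hstack([cv2.resize(d['img'][110:220,240:360],None,fx=3.3,fy=3.3,interpolation=2),cv2.resize(e['img'][140:250,300:420],None,fx=3.3,fy=3.3,interpolation=2)])
cv2.imwrite('pics/p1.png',o)"
```

```text
t 9.38 pos [ 0.4759 -0.1964  0.136 ] rot [-3.1381e+00 -1.6000e-03  1.4944e+00] F [ 0.9  0.6 -2.9] w 0.0341 gf 30.0
to [ 0.4776 -0.197   0.115 ] shift mm [-0.5  1.8 21. ]
to [ 0.4776 -0.197   0.0845] shift mm [-0.5  1.9 51.5]
```

View pics/p1.png

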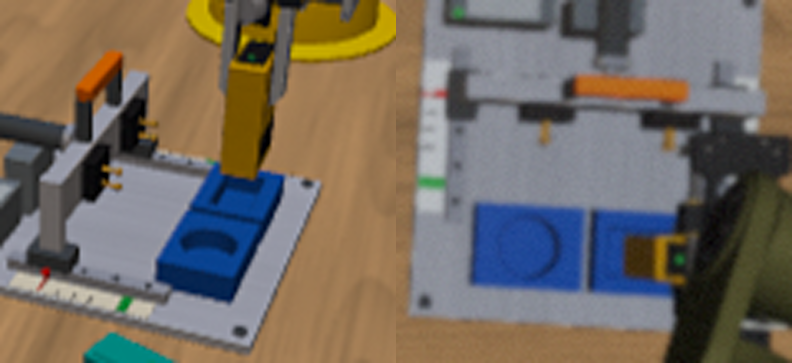

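The side view shows the battery (crop 248,120) hanging over the square nest (235,190). Lowering in steps, watching the force.

carry_out(
  commands=[
    [1, [0, 0, 10], [0, 0, 0]],
    [1, [0, 0, 8], [0, 0, 0]],
    [1, [0, 0, 0], [0, 0, 0]],
    [1, [0, 0, 0], [0, 0, 0]],
  ],
)

```text
time_s: 9.98
ee_pos: [0.4769, -0.1976, 0.1197]
eef_rot: [3.141, 0.0, 1.494]
force: [-0.3, 0.6, -4.4]
grip_width: 0.0343
grip_force: 30.0
```

```bash
python3 -c "
from fit import *
rel([[.4776,-.197,.108],[.4776,-.197,.0845]])
D={c:snap(c) for c in('side','top')}
o=ctrl.get_obs()['ee_pos'];z=o[2]-.0665;B=[box(0,0,.034,.064,z,z+.11)]
d=D['side'];m=outl('battery','side',d,w2p(d,[o[0],o[1],o[2]])[0])
print(np.round(fit([(d,m)],B,(o[0],o[1],-.077)),4))
for n in('round_nest','square_nest'):
  for c in D:
    for r in ctrl.place_of(n,c)[:1]: print(n,c,r['score'],np.round(r['at'],4))
"
```

```text
t 9.97 pos [ 0.4769 -0.1976  0.1197] rot [3.1413e+00 1.0000e-04 1.4938e+00] F [-0.3  0.6 -4.4] w 0.0343 gf 30.0
to [ 0.4776 -0.197   0.108 ] shift mm [ 0.6  0.7 11.7]
to [ 0.4776 -0.197   0.0845] shift mm [ 0.6  0.7 35.2]
battery side (0.75, np.float64(499.0))
[ 0.4767 -0.1942  0.0607  0.1664]
round_nest side 0.89 [ 0.4886 -0.0976  0.0138]
round_nest top 0.88 [ 0.4899 -0.0959  0.0114]
square_nest side 0.51 [ 0.4738 -0.1963  0.0137]
square_nest top 0.84 [ 0.4826 -0.1957  0.0106]
```

carry_out(
  commands=[
    [1, [0.7, 1, 5], [0, 0, 0]],
    [1, [0, 0, 5], [0, 0, 0]],
    [1, [0, 0, 4], [0, 0, 0]],
    [1, [0, 0, 3], [0, 0, 0]],
    [1, [0, 0, 2], [0, 0, 0]],
    [1, [0, 0, 0], [0, 0, 0]],
  ],
)

```text
time_s: 11.08
ee_pos: [0.4777, -0.1967, 0.1002]
eef_rot: [-3.141, -0.0, 1.494]
force: [0.7, 2.9, -5.3]
grip_width: 0.0341
grip_force: 30.0
```

```bash
python3 -c "
from fit import *
rel([[.4776,-.197,.0845]]);print(ctrl.get_obs()['moment'])"
```

```text
t 11.07 pos [ 0.4777 -0.1967  0.1002] rot [-3.1412e+00 -5.0000e-04  1.4937e+00] F [ 0.7  2.9 -5.3] w 0.0341 gf 30.0
to [ 0.4776 -0.197   0.0845] shift mm [-0.3 -0.1 15.7]
[ 0.83873766 -0.06127434 -0.01922093]
```

carry_out(
  commands=[
    [1, [0.6, 0, 3], [0, 0, 0]],
    [1, [0, 0, 3], [0, 0, 0]],
    [1, [0, 0, 3], [0, 0, 0]],
    [1, [0, 0, 2], [0, 0, 0]],
    [1, [0, 0, 1.5], [0, 0, 0]],
    [1, [0, 0, 0], [0, 0, 0]],
  ],
)

```text
time_s: 11.82
ee_pos: [0.4778, -0.1963, 0.0879]
eef_rot: [-3.142, 0.0, 1.494]
force: [1.6, -0.1, -3.8]
grip_width: 0.0337
grip_force: 30.0
```

carry_out(
  commands=[
    [1, [0, 0, 1.5], [0, 0, 0]],
    [1, [0, 0, 1.5], [0, 0, 0]],
    [1, [0, 0, 0], [0, 0, 0]],
  ],
)

```text
time_s: 12.2
ee_pos: [0.4778, -0.1963, 0.0849]
eef_rot: [-3.142, 0.0, 1.494]
force: [-0.6, -0.2, -4.6]
grip_width: 0.0341
grip_force: 30.0
```

carry_out(
  commands=[
    [1, [0, 0, 0.5], [0, 0, 0]],
    [1, [0, 0, 0.5], [0, 0, 0]],
    [1, [0, 0, 0], [0, 0, 0]],
  ],
)

```text
time_s: 12.58
ee_pos: [0.4779, -0.1964, 0.0847]
eef_rot: [3.141, 0.0, 1.494]
force: [-3.8, 0.4, 6.9]
grip_width: 0.0339
grip_force: 30.0
```

Floor contact (+11 N) at the expected height. I release and rise.

carry_out(
  commands=[
    [0.3, [0, 0, -0.5], [0, 0, 0]],
    [0.3, [0, 0, 0], [0, 0, 0]],
    [0.3, [0, 0, 0], [0, 0, 0]],
    [0.3, [0, 0, -15], [0, 0, 0]],
    [0.3, [0, 0, -35], [0, 0, 0]],
    [0.3, [0, 0, -50], [0, 0, 0]],
    [0.3, [0, 0, -50], [0, 0, 0]],
    [0.3, [0, 0, 0], [0, 0, 0]],
  ],
)

```text
time_s: 13.58
ee_pos: [0.479, -0.1968, 0.2391]
eef_rot: [3.135, 0.003, 1.494]
force: [0.4, 0.5, -0.6]
grip_width: 0.0654
grip_force: 0.0
```

```bash
python3 -c "
from fit import *
rel([[.5625,.262,.235],[.5625,.262,.075]])"
```

```text
t 13.57 pos [ 0.479  -0.1968  0.2391] rot [3.1347e+00 2.8000e-03 1.4938e+00] F [ 0.4  0.5 -0.6] w 0.0654 gf 0.0
to [0.5625 0.262  0.235 ] shift mm [463.9  48.    3.1]
to [0.5625 0.262  0.075 ] shift mm [464.3  46.9 163.1]
```

carry_out(
  commands=[
    [0.2, [44, 4, 0], [0, 0, 0]],
    [0.2, [60, 6, 0], [0, 0, 0]],
    [0.2, [60, 6, 0], [0, 0, 0]],
    [0.2, [60, 6, 0], [0, 0, 0]],
    [0.2, [60, 6, 0], [0, 0, 0]],
    [0.2, [60, 6, 0], [0, 0, 0]],
    [0.2, [60, 7, 0], [0, 0, 0]],
    [0.2, [60, 7, 0], [0, 0, 0]],
    [0.2, [0, 0, 0], [0, 0, 0]],
    [0.2, [0, 0, 0], [0, 0, 0]],
  ],
)

```text
time_s: 14.82
ee_pos: [0.5611, 0.2622, 0.2338]
eef_rot: [-3.141, 0.001, 1.494]
force: [-0.4, 0.1, 0.7]
grip_width: 0.0752
grip_force: 0.0
```

```bash
python3 -c "
from fit import *
rel([[.5625,.262,.081]])
d=snap('side')
m=outl('torch','side',d,w2p(d,[.5625,.262,.06])[0])
if m is not None: print(np.round(fit([(d,m)],TORCH,(.5625,.262,0),False),4))"
```

```text
t 14.82 pos [0.5611 0.2622 0.2338] rot [-3.1406e+00  7.0000e-04  1.4940e+00] F [-0.4  0.1  0.7] w 0.0752 gf 0.0
to [0.5625 0.262  0.081 ] shift mm [1.000e-01 1.500e+00 1.528e+02]
torch side (0.67, np.float64(883.0))
[0.5639 0.2637 0.054  0.0991]
```

carry_out(
  commands=[
    [0.2, [0.5, 1.5, 30], [0, 0, 0]],
    [0.2, [0, 0, 45], [0, 0, 0]],
    [0.2, [0, 0, 45], [0, 0, 0]],
    [0.2, [0, 0, 33], [0, 0, 0]],
    [1, [0, 0, 0], [0, 0, 0]],
    [1, [0, 0, 0], [0, 0, 0]],
    [1, [0, 0, 0], [0, 0, 0]],
    [1, [0, 0, 0], [0, 0, 0]],
    [1, [0, 0, 0], [0, 0, 0]],
    [1, [0, 0, 0], [0, 0, 0]],
  ],
)

```text
time_s: 16.18
ee_pos: [0.5633, 0.2632, 0.0822]
eef_rot: [3.141, -0.001, 1.494]
force: [-0.5, -0.2, 6.0]
grip_width: 0.0332
grip_force: 30.0
```

carry_out(
  commands=[
    [1, [0, 0, 0], [0, 0, 0]],
    [1, [0, 0, 0], [0, 0, 0]],
  ],
)

```text
time_s: 16.42
ee_pos: [0.5633, 0.2632, 0.0822]
eef_rot: [3.141, -0.001, 1.494]
force: [-0.4, 0.2, 4.7]
grip_width: 0.033
grip_force: 30.0
```

```bash
python3 -c "
from fit import *
rel([[.5625,.262,.081]])
d=snap('side');e=snap('top')
m=outl('torch','side',d,w2p(d,[.5625,.262,.06])[0])
if m is not None: print(np.round(fit([(d,m)],TORCH,(.5625,.262,0),False),4))
cv2.imwrite('pics/g2.png',np.hstack([cv2.resize(d['img'][170:300,180:310],None,fx=3,fy=3,interpolation=2),cv2.resize(d['img'][110:220,240:360],None,fx=3.3,fy=3.55,interpolation=2)[:390]]))"
```

```text
t 16.43 pos [0.5633 0.2632 0.0822] rot [ 3.1406e+00 -5.0000e-04  1.4938e+00] F [-0.4  0.2  4.7] w 0.033 gf 30.0
to [0.5625 0.262  0.081 ] shift mm [-1.2 -0.7  1.2]
torch side (0.95, np.float64(833.0))
[ 0.5627  0.2641 -0.0261  0.1632]
```

View pics/g2.png

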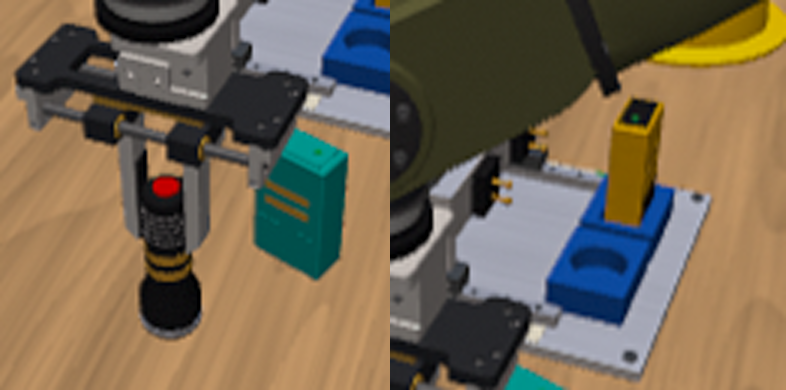

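The torch is held by its barrel (crop 165,215), and the battery stands upright in the square nest (635,160). Carrying the torch over.

carry_out(
  commands=[
    [1, [0, 0, -15], [0, 0, 0]],
    [1, [0, 0, -45], [0, 0, 0]],
    [1, [0, 0, -45], [0, 0, 0]],
    [1, [0, 0, -40], [0, 0, 0]],
    [1, [-45, -6, 0], [0, 0, 0]],
    [1, [-60, -8, 0], [0, 0, 0]],
    [1, [-60, -8, 0], [0, 0, 0]],
    [1, [-60, -8, 0], [0, 0, 0]],
    [1, [-60, -8, 0], [0, 0, 0]],
    [1, [-50, -8, 0], [0, 0, 0]],
  ],
)

```text
time_s: 17.82
ee_pos: [0.4903, -0.0694, 0.2271]
eef_rot: [3.141, 0.0, 1.493]
force: [0.7, 0.3, -4.0]
grip_width: 0.0334
grip_force: 30.0
```

carry_out(
  commands=[
    [1, [-30, -4, 0], [0, 0, 0]],
    [1, [0, 0, 20], [0, 0, 0]],
    [1, [0, 0, 40], [0, 0, 0]],
    [1, [0, 0, 25], [0, 0, 0]],
    [1, [0, 0, 0], [0, 0, 0]],
    [1, [0, 0, 0], [0, 0, 0]],
  ],
)

```text
time_s: 18.58
ee_pos: [0.4855, -0.0972, 0.1429]
eef_rot: [3.14, 0.0, 1.494]
force: [0.5, -0.5, -3.2]
grip_width: 0.0334
grip_force: 30.0
```

```bash
python3 -c "
from fit import *
rel([[.4854,-.0967,.1002]])
d=snap('side')
o=ctrl.get_obs()['ee_pos'];z=o[2]-.0822;T=[p+np.array([0,0,z]) for p in TORCH]
m=outl('torch','side',d,w2p(d,[o[0],o[1],o[2]-.02])[0])
if m is not None: print(np.round(fit([(d,m)],T,(o[0],o[1],0),False),4))"
```

```text
t 18.57 pos [ 0.4855 -0.0972  0.1429] rot [3.1401e+00 3.0000e-04 1.4939e+00] F [ 0.5 -0.5 -3.2] w 0.0334 gf 30.0
to [ 0.4854 -0.0967  0.1002] shift mm [ 0.5 -0.2 42.7]
torch side (0.72, np.float64(596.0))
[ 0.4849 -0.093  -0.041   0.0921]
```

carry_out(
  commands=[
    [1, [0, 0, 10], [0, 0, 0]],
    [1, [0, 0, 7], [0, 0, 0]],
    [1, [0, 0, 4], [0, 0, 0]],
    [1, [0, 0, 3], [0, 0, 0]],
    [1, [0, 0, 3], [0, 0, 0]],
    [1, [0, 0, 0], [0, 0, 0]],
  ],
)

```text
time_s: 19.42
ee_pos: [0.4849, -0.097, 0.1143]
eef_rot: [-3.141, -0.0, 1.494]
force: [0.6, 0.1, -2.8]
grip_width: 0.0333
grip_force: 30.0
```

carry_out(
  commands=[
    [1, [0, 0, 3], [0, 0, 0]],
    [1, [0, 0, 2], [0, 0, 0]],
    [1, [0, 0, 0], [0, 0, 0]],
  ],
)

```text
time_s: 19.8
ee_pos: [0.485, -0.097, 0.1093]
eef_rot: [-3.141, -0.0, 1.494]
force: [0.3, -0.2, -3.0]
grip_width: 0.0332
grip_force: 30.0
```

No contact yet with the lens 13 mm inside the pocket. Carrying on down.

carry_out(
  commands=[
    [1, [0, 0, 3], [0, 0, 0]],
    [1, [0, 0, 3], [0, 0, 0]],
    [1, [0, 0, 1.5], [0, 0, 0]],
    [1, [0, 0, 0.5], [0, 0, 0]],
    [1, [0, 0, 0], [0, 0, 0]],
  ],
)

```text
time_s: 20.42
ee_pos: [0.485, -0.097, 0.1015]
eef_rot: [3.142, 0.0, 1.494]
force: [-0.1, 0.4, -2.7]
grip_width: 0.0333
grip_force: 30.0
```

carry_out(
  commands=[
    [1, [0, 0, 0.5], [0, 0, 0]],
    [1, [0, 0, 0.5], [0, 0, 0]],
    [1, [0, 0, 0], [0, 0, 0]],
  ],
)

```text
time_s: 20.8
ee_pos: [0.485, -0.0971, 0.1004]
eef_rot: [-3.142, 0.0, 1.494]
force: [-0.6, -0.0, -3.2]
grip_width: 0.033
grip_force: 30.0
```

carry_out(
  commands=[
    [1, [0, 0, 0.5], [0, 0, 0]],
    [1, [0, 0, 0.5], [0, 0, 0]],
    [1, [0, 0, 0], [0, 0, 0]],
  ],
)

```text
time_s: 21.18
ee_pos: [0.4852, -0.0971, 0.1001]
eef_rot: [3.141, 0.0, 1.494]
force: [-3.2, 1.8, 6.6]
grip_width: 0.0334
grip_force: 30.0
```

Seated (+10 N at 100 mm). I release and rise.

carry_out(
  commands=[
    [0.3, [0, 0, -0.7], [0, 0, 0]],
    [0.3, [0, 0, 0], [0, 0, 0]],
    [0.3, [0, 0, 0], [0, 0, 0]],
    [0.3, [0, 0, -15], [0, 0, 0]],
    [0.3, [0, 0, -40], [0, 0, 0]],
    [0.4, [0, 0, -55], [0, 0, 0]],
    [0.5, [0, 0, -10], [0, 0, 0]],
    [0.5, [0, 0, 0], [0, 0, 0]],
    [0.5, [0, 0, 0], [0, 0, 0]],
  ],
)

```text
time_s: 22.3
ee_pos: [0.4845, -0.0969, 0.2189]
eef_rot: [-3.14, -0.0, 1.494]
force: [0.3, 0.5, 0.3]
grip_width: 0.0469
grip_force: 0.0
```

Run:
```python
from fit import *
rel([[.6061,-.1562,.21],[.6061,-.1562,.138]])
D={c:snap(c) for c in('side','top')}
for n in('pull_grip','pointer','band'):
  for c in D:
    for r in ctrl.place_of(n,c)[:1]: print(n,c,round(r['score'],2),np.round(r['at'],4))
# orange bar in each camera
for c in D:
    h=cv2.cvtColor(D[c]['img'],cv2.COLOR_BGR2HSV);m=cv2.inRange(h,(5,180,120),(14,255,255))
    n,l,st,ce=cv2.connectedComponentsWithStats(m)
    for i in range(1,n):
        if st[i,4]>30: print(c,st[i],np.round(p2w(D[c],ce[i],.16),4))
d=D['side'];cv2.imwrite('pics/r2.png',cv2.resize(d['img'][100:230,210:360],None,fx=4,fy=4,interpolation=2))
```

```text
t 22.3 pos [ 0.4845 -0.0969  0.2189] rot [-3.1396e+00 -4.0000e-04  1.4938e+00] F [0.3 0.5 0.3] w 0.0469 gf 0.0
to [ 0.6061 -0.1562  0.21  ] shift mm [-49.8 125.8   8.7]
to [ 0.6061 -0.1562  0.138 ] shift mm [-49.8 126.   80.7]
pull_grip side 0.75 [ 0.612  -0.1558  0.1532]
pull_grip top 0.78 [ 0.6074 -0.1583  0.1548]
pointer side 0.86 [ 0.6174 -0.0207  0.0153]
pointer top 0.95 [ 0.6214 -0.0231  0.0167]
band side 0.87 [ 0.5389 -0.0186  0.0158]
band top 0.72 [ 0.5455 -0.0231  0.011 ]
side [263 125  14  15  74] [ 0.6076 -0.1511  0.16  ]
top [354 164  34   7  52] [ 0.6029 -0.1546  0.16  ]
top [ 16 240  11  13  35] [0.4262 0.7229 0.16  ]
top [ 33 247  11  13  36] [0.406  0.6821 0.16  ]
top [ 16 261  15  14  44] [0.3735 0.7199 0.16  ]
```

View pics/r2.png

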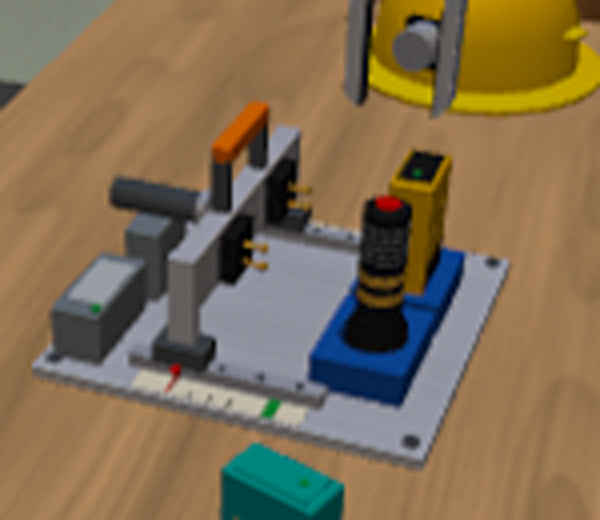

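Both stand upright in their nests: the torch at (380,270) and the battery at (420,210). The head is at rest, with the pointer at (175,370) and the band at (272,408). Moving over the bar.

carry_out(
  commands=[
    [0.4, [-17, 42, 0], [0, 0, 0]],
    [0.4, [-17, 42, 0], [0, 0, 0]],
    [0.4, [-16, 42, 0], [0, 0, 0]],
    [0.4, [0, 0, 0], [0, 0, 0]],
    [0.4, [0, 0, 30], [0, 0, 0]],
    [0.4, [0, 0, 30], [0, 0, 0]],
    [0.4, [0, 0, 20], [0, 0, 0]],
    [0.4, [0, 0, 0], [0, 0, 0]],
  ],
)

```text
time_s: 23.7
ee_pos: [0.6057, -0.156, 0.1392]
eef_rot: [-3.139, -0.001, 1.494]
force: [-0.0, 0.2, 0.9]
grip_width: 0.0561
grip_force: 0.0
```

carry_out(
  commands=[
    [1, [0, 0, 0], [0, 0, 0]],
    [1, [0, 0, 0], [0, 0, 0]],
    [1, [0, 0, 0], [0, 0, 0]],
    [1, [0, 0, 0], [0, 0, 0]],
    [1, [0, 0, 0], [0, 0, 0]],
    [1, [0, 0, 0], [0, 0, 0]],
    [1, [0, 0, 0], [0, 0, 0]],
  ],
  squeeze=45,
)

```text
time_s: 24.58
ee_pos: [0.6071, -0.1567, 0.1404]
eef_rot: [3.141, 0.0, 1.494]
force: [4.8, 0.4, 1.4]
grip_width: 0.0157
grip_force: 45.0
```

Run:
```python
from fit import *
rel([.606,-.156,.138])
for c in('side','top'):
  snap(c)
  for n in('pointer','band','pull_grip'):
    for r in ctrl.place_of(n,c)[:1]: print(n,c,round(r['score'],2),np.round(r['at'],4))
```

```text
t 24.57 pos [ 0.6071 -0.1567  0.1404] rot [3.1407e+00 1.0000e-04 1.4938e+00] F [4.8 0.4 1.4] w 0.0157 gf 45.0
to [ 0.606 -0.156  0.138] shift mm [ 0.6 -1.1  2.4]
band side 0.86 [ 0.5419 -0.0232  0.0152]
pull_grip side 0.83 [ 0.6108 -0.1573  0.1578]
pointer top 0.71 [ 0.619  -0.0261  0.0178]
band top 0.6 [ 0.5422 -0.0214  0.0132]
pull_grip top 0.88 [ 0.6052 -0.1563  0.1595]
```

Bar gripped (15.7 mm wide, about 4.8 N of spring). Pulling along the dock's -x.

carry_out(
  commands=[
    [1, [0, -4, 0], [0, 0, 0]],
    [1, [0, -8, 0], [0, 0, 0]],
    [1, [0, -10, 0], [0, 0, 0]],
    [1, [0, -10, 0], [0, 0, 0]],
    [1, [0, -10, 0], [0, 0, 0]],
    [1, [0, -10, 0], [0, 0, 0]],
    [1, [0, -8, 0], [0, 0, 0]],
    [1, [0, 0, 0], [0, 0, 0]],
  ],
)

```text
time_s: 25.98
ee_pos: [0.5469, -0.1517, 0.1404]
eef_rot: [3.141, -0.0, 1.494]
force: [7.2, 1.3, 1.1]
grip_width: 0.0158
grip_force: 45.0
```

carry_out(
  commands=[
    [1, [0, -5, 0], [0, 0, 0]],
    [1, [0, -5, 0], [0, 0, 0]],
    [1, [0, -3, 0], [0, 0, 0]],
    [1, [0, -2, 0], [0, 0, 0]],
    [1, [0, 0, 0], [0, 0, 0]],
    [1, [0, 0, 0], [0, 0, 0]],
  ],
)

```text
time_s: 26.72
ee_pos: [0.5326, -0.1505, 0.1403]
eef_rot: [3.14, -0.0, 1.494]
force: [10.0, 2.0, 0.4]
grip_width: 0.0155
grip_force: 45.0
```

Run:
```python
from fit import *
rel([.6071-.0748,-.1567+.0058,.1404])
D={c:snap(c) for c in('side','top')}
for c,d in D.items():
    h=cv2.cvtColor(d['img'],cv2.COLOR_BGR2HSV)
    pc=w2p(d,[.545,-.02,.014])[0];k=np.zeros(h.shape[:2],np.uint8);cv2.circle(k,tuple(int(v) for v in pc),22,255,-1)
    for nm,z,m in(('red',.016,cv2.inRange(h,(0,130,90),(6,255,255))|cv2.inRange(h,(174,130,90),(180,255,255))),('green',.0125,cv2.inRange(h,(45,100,60),(75,255,255)))):
        ys,xs=np.nonzero(m&k)
        if len(xs):
            p=p2w(d,(xs.mean(),ys.mean()),z);q=p[:2]-[.4815,-.1466];c_,s_=np.cos(-.077),np.sin(-.077)
            print(c,nm,len(xs),(xs.mean().round(1),ys.mean().round(1)),'dock mm',np.round([(c_*q[0]+s_*q[1])*1e3,(-s_*q[0]+c_*q[1])*1e3],1))
o=np.hstack([cv2.resize(D['side']['img'][100:220,240:340],None,fx=4,fy=4,interpolation=2),cv2.resize(D['top']['img'][160:220,295:345],None,fx=8,fy=8,interpolation=2)])
cv2.imwrite('pics/e1.png',o)
```

```text
t 26.73 pos [ 0.5326 -0.1505  0.1403] rot [ 3.1400e+00 -4.0000e-04  1.4939e+00] F [10.   2.   0.4] w 0.0155 gf 45.0
to [ 0.5323 -0.1509  0.1404] shift mm [-0.4 -0.2 -0.1]
side red 7 (np.float64(277.9), np.float64(197.4)) dock mm [ 54.4 117.2]
side green 6 (np.float64(278.0), np.float64(201.8)) dock mm [ 48.4 132.8]
top red 1 (np.float64(313.0), np.float64(195.0)) dock mm [ 50.6 125. ]
```

View pics/e1.png

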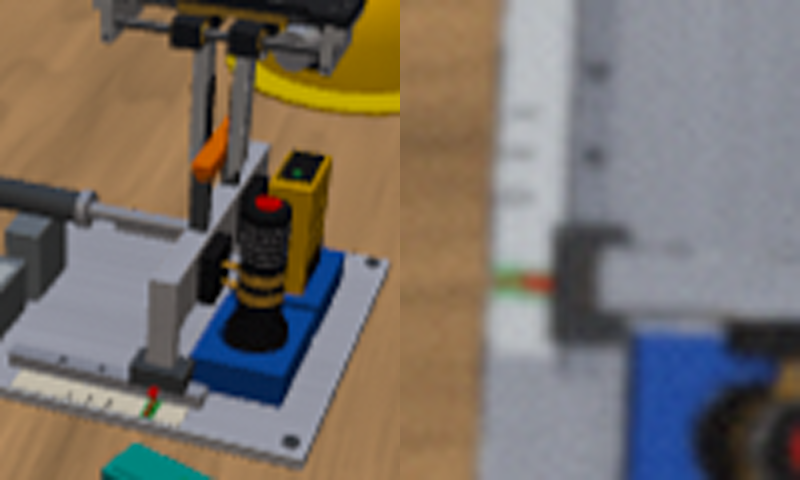

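The top crop shows the red pointer (540,283) centred on the green band (510,283). The brass tips touch the torch and battery, and the pull is about 10 N as expected. Handing in while still holding the bar.

carry_out(
  commands=[
    [1, [0, 0, 0], [0, 0, 0]],
    [1, [0, 0, 0], [0, 0, 0]],
    [1, [0, 0, 0], [0, 0, 0]],
  ],
)

```text
time_s: 27.2
ee_pos: [0.5326, -0.1505, 0.1403]
eef_rot: [3.14, -0.0, 1.494]
force: [8.8, 2.4, 0.4]
grip_width: 0.0155
grip_force: 45.0
```

```bash
python3 -c "
from h import *
rel([.5323,-.1509,.1404]);print(ctrl.hand_in())"
```

```text
t 27.2 pos [ 0.5326 -0.1505  0.1403] rot [ 3.1399e+00 -4.0000e-04  1.4940e+00] F [8.8 2.4 0.4] w 0.0155 gf 45.0
to [ 0.5323 -0.1509  0.1404] shift mm [-0.4 -0.3 -0.1]
the job is handed in; nothing more can be done
None
```

The job is handed in at 27.2 s: the torch and battery are seated, and the gripper is still holding the pull bar with the left-hand red pointer centred on its green band (the right-hand one was not checked).

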